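# Hold the set-screw collar on the spindle flat

## Robot

A 7-joint arm with a two-finger parallel gripper is mounted at the origin on the work surface. World frame = base frame: x ahead of the robot, y to its left, z up, the work surface at z = 0. Lengths are in m, angles in degrees, forces in N, time in s.
With the tool pointing down it reaches from about 0.425 to 0.95 m from the base axis. Payload 4.7 kg.
Tool frame: the origin (TCP) lies between the finger pads; the fingertips stand 25 mm ahead of it and the grasp point (between the pads) lies 6 mm ahead of it; x points along the fingers, y is the direction in which the jaws open and shut, and the axes are right-handed (so a half turn about x gives the same grasp; the last joint's range is limited). The gripper opens to 85 mm and grips with 20 to 120 N. Pads are 22 mm wide; open, the fingers measure 114 mm over their backs; the gripper's body (76 mm by 85 mm) begins 54 mm behind the grasp point. The pads swing forward as they close: fully open they stand 13 mm farther back than shut.
Start: joints at [-72.531, 26.849, -2.785, 87.806, 1.381, 65.374, -4.715], TCP at [0.221, 0.638, 0.256] pointing down, gripper open.
Joint ranges: [-148.3, 148.3], [-19.14, 114.17], [-79.39, 73.82], [5.75, 140.21], [-59.74, 239.74], [12.07, 113.84], [-152.46, 152.46]. Speed limits (degrees/s): [147.25, 147.25, 180, 180, 180, 180, 180].

## Interface

Orientations are given as [roll, pitch, yaw] about the fixed x, y, z axes, in that order (R = Rz(yaw) Ry(pitch) Rx(roll)).
In Python, from workcell import r gives the robot as it stands.
- The arm moves only by the tool play_rows, never from a script. Its arguments are lists of equal length, an entry for each row: "xyz": the shift along the world's x, y, z as a fraction of full scale, a list of three; "dr": the turn, a rotation vector about the world's x, y, z as a fraction of full scale, a list of three; "claw": the closure, from 0 (fully open) to 1 (shut). In form: {"xyz": [[x, y, z], ...], "dr": [[rx, ry, rz], ...], "claw": [claw, ...]}. A call has exactly 10 rows; each row is the pose to reach, as a shift and turn from the pose commanded when the call began; what a row does not reach only later rows make up. Full scale, the value 1, is 1000 mm for a shift and 1.5 rad for a turn. A row lasts 1/8 s, in which the tool goes at most 62.5 mm and 10.7 degrees, less where a joint would pass 70% of its speed; a pose out of reach is approached as far as the arm can. A call with a number of a shift or a turn outside -1 to 1 is refused whole. A call with a gripper value outside its range is refused whole. The fingers move at their own pace and stop on an object; "force" is the grip in N (left out, the last holds). Time passes only in rows, so rows that repeat a pose let the fingers close, or fill a call up. It gives the time, the measured TCP pose, the force and the opening at its end, in the units of the state.
- r.state(): the state, without advancing time (a new reading comes with each control period).
- r.grab_frame(name): name is "scene" or "top" or "wrist"; returns the picture (400x640x3 uint8, red, green, blue); there is no depth.
- r.camera_params(name): a dict with "intrinsics" (3x3 intrinsics, pixels), "rvec" (rotation vector, rad) and "tvec" (3), from world to camera coordinates, as OpenCV has them. Camera axes: x right, y down, z forward; pixel columns grow to the right and rows downward; lengths in m; the calibration is good to about 2 mm. A picture is of the moment at which its call begins: read the wrist's pose just before it. camera_params takes no time and is no camera call; for the wrist camera it gives the pose at the moment of the call.
- r.hand_in(): hands the job in, once; it reports no verdict.
Trained networks look in the newest picture that a camera, given by its name, has taken for a name from the list of things; names that differ only in an ending like _2 or _b are one class to them, and where a whole thing is asked for, a point or a joint stands for the part that bears it (a point fixed in the world has none). Each returns a list of dicts, best first, with "p" (0 to 1); they miss things now and then, are a little off and sometimes report something else, mostly with a low value. They report only what shows in the picture. A call takes as long as a camera call. They do not tell look-alikes from the thing itself.
- r.silhouettes(camera, target): "pixels" (400x640 bool, what is visible of it) and "box" ([centre column, centre row, width, height] in pixels, round what is visible of it).
The state is a dict: "t": time; "qpos": joint angles; "dq": joint speeds; "effort": joint torques, N m; "ee_pos": TCP position; "orientation": TCP orientation; "wrist_force": force on the tool from outside, world axes, zero at the start; "moment": the same for the moment, N m; "finger_gap": finger opening in m.
Only numpy, scipy, OpenCV 4.12 (cv2) and the standard library are available. Lean on these libraries where they do the work, as an engineer would, in place of code of your own. Each camera call takes 0.05 s, during which the arm holds its last target. There are 200 camera calls.

## Task

First press the drive unit's bearing cap fully down, then grip the bare spindle and turn it until its flat faces straight towards the black index rib. Then fit the collar with the set screw (not the plain spacer ring) over the spindle with its screw on that flat, fully down on the cap, and finish still gripping the collar and pressing it firmly down, so that a colleague can tighten the screw. Leave everything else on the bench where it is.

Things in the scene. Friction and masses are not known exactly. Their poses are not given: they have to be found in the camera images.
- drive: White drive unit, fixed: a box 220 (x) x 180 (y) mm, top face 70 mm above the bench. Origin: centre of its underside; the upright spindle and round bearing cap stand on its z axis. A black raised index rib (44 x 6 x 3 mm, on the top face, 56 to 100 mm off the axis) points along the unit's +x axis, on the side away from the robot.
- cap (a joint): How far the bearing cap is pressed down, in m: 0 stands 6 mm proud, 0.006 is fully home. The cap is an aluminium flange 92 mm in diameter around the spindle; its flat top is 16 mm above the unit's top face when proud, 10 mm when home. It slides down against a steady 6 N of friction onto a hard stop, stays where it is left and does not turn.
- cap_top (a point): Centre of the cap's top face, on the spindle axis (moves down with the cap).
- spindle (a joint): Turn of the spindle in rad, counterclockwise from above positive; 0 when its flat faces along the index rib (the unit's +x). It starts between 0.5 and 1.9. It turns freely both ways against a light friction of 0.05 N m and stays where it is left.
- spindle_top (a point): Centre of the spindle's top end. Dark steel spindle, 24 mm in diameter, with one set-screw flat along its whole length, 7 mm from the axis (18.6 mm across the flat, 24 mm elsewhere); it stands 50 mm above the seated cap. The point's x axis points out of the flat, z up; it turns with the spindle. Fingers closing on the flat and the round back pull it into line with themselves.
- spindle_flat (a point): Point in the middle of the flat's width, 7 mm from the spindle axis and 14 mm above the seated cap: where the tip of the set screw belongs. Its x axis points out of the flat.
- collar: Loose steel ring, 44 mm outside, 27 mm bore, 28 mm high, 0.11 to 0.23 kg, flat on the bench. Origin: centre of its underside. One brass set screw points along its +x, 14 mm up: the 10 mm thick head sticks out to 32 mm from the axis, the 6 mm tip into the bore to 8.5 mm from it, so the collar goes down the spindle only with the screw over the flat (within 0.3 rad). Grip it across y.
- screw_tip (a point): Inner tip of the set screw, 8.5 mm from the collar's axis along its +x and 14 mm above its underside.
- spacer: Plain loose steel spacer ring, of the collar's size but without a screw; to be left alone. It may lie in either of the two places. Origin: centre of its underside.
- hexkey: Loose L-shaped hex key, 8 mm thick, 100 mm long; leave alone. Origin in the middle of its long arm.
- screwdriver: Loose screwdriver lying on the bench; leave alone. Origin under its middle.
- bottle: Glass bottle with a cap, 70 mm wide, 170 mm high; leave alone. Origin: centre of its underside.
- jar: Small amber jar, 48 mm wide, 60 mm high; leave alone. Origin: centre of its underside.
- beaker: Small glass beaker, 50 mm wide, 60 mm high; leave alone. Origin: centre of its underside.
Things that resemble listed ones, but are neither listed nor needed, are in the scene too. What is shaped like the collar but brown, pink or red is not meant.

How it is judged:
By the outcome, as a careful person would: the job done as asked, in the order asked, and still so for the second after the job is handed in, while the arm keeps its last pose, push and grip.
It also fails if it takes over 66 s, if anything falls off the work surface, if the arm or the gripper's body presses on something with over 40 N, if the wrist force passes 120 N, or if a joint passes its speed limit or range.

## Working session

There is one attempt and no reset: what is moved stays moved. The work goes in short steps, Python scripts to look and compute and a tool call to move; the robot and the scene stay as the last step left them, time stands still between calls to the robot, and variables do not carry over. Pictures are saved under pics/ and viewed, about 8 in all and at most 12, crops included, and the job is handed in when it is done.

Besides the shell and the picture viewer there is one more tool, called after "Emit:" as name(argument=value, ...) on one line, values as JSON. play_rows: Moves the arm, as the interface text tells. Shift numbers are shares of 1000 mm and turn numbers shares of 1.5 rad, none past 1 either way. Its arguments: {"type":"object","properties":{"xyz":{"type":"array"},"dr":{"type":"array"},"claw":{"type":"array"},"force":{"type":"number"}},"required":["xyz","dr","claw"]}

```bash
mkdir -p pics
cat > h.py <<'E'
import numpy as np, cv2
from workcell import r
def cam(n):
    c=r.camera_params(n); K=np.array(c["intrinsics"],float); R=cv2.Rodrigues(np.array(c["rvec"],float))[0]; t=np.array(c["tvec"],float).ravel()
    return K,R,t
def unproj(c,uv,z):
    K,R,t=c; d=R.T@np.linalg.inv(K)@np.array([uv[0],uv[1],1.]); o=-R.T@t
    return o+d*(z-o[2])/d[2]
def proj(c,p):
    K,R,t=c; q=K@(R@np.array(p,float)+t); return q[:2]/q[2]
def save(n,img,crop=None,s=1):
    if crop: a,b,c,d=crop; img=img[b:d,a:c]
    cv2.imwrite("pics/"+n,cv2.resize(img[:,:,::-1],None,fx=s,fy=s,interpolation=cv2.INTER_CUBIC))
E
python3 - <<'E'
from h import *
print(r.state())
for n in("top","scene"):
    im=r.grab_frame(n); np.save(n,im); save(n+"0.png",im,None,1.25); c=cam(n); print(n,-c[1].T@c[2])
    for o,z in(("drive",.07),("cap",.086),("spindle",.13),("collar",.028),("spacer",.028),("hexkey",.004),("bottle",.1),("jar",.03),("beaker",.03),("screwdriver",.01)):
        for d in r.silhouettes(n,o)[:3]:
            print(o,round(d["p"],2),np.round(d["box"],0),np.round(unproj(c,d["box"][:2],z),3))
E
```

```text
{'t': 0.0, 'qpos': array([-72.53008474,  26.89709483,  -2.78497923,  87.87344283,
         1.38136433,  65.37381528,  -4.71230483]), 'dq': array([-0.07534879, -0.10107775, -0.00840778,  0.03459962, -0.02461351,
        0.05585571, -0.06210806]), 'effort': array([ 3.33040025e-04, -5.10300207e+01, -4.62388073e-02, -2.37719285e+01,
        1.06680830e-02,  7.63019751e-03,  4.71124473e-08]), 'ee_pos': array([0.22096932, 0.63724877, 0.25526596]), 'orientation': array([ -87.82966933,   89.88922616, -106.94965578]), 'wrist_force': array([ 0.37994311, -1.56434209, -0.05134278]), 'moment': array([ 0.05336164, -0.05592597, -0.0302639 ]), 'finger_gap': 0.08564713123526355}
top [ 0.42375268 -0.06276288  1.15500894]
drive 0.61 [280. 188.  82.  89.] [0.546 0.064 0.07 ]
cap 0.7 [282. 190.  30.  30.] [0.539 0.056 0.086]
spindle 0.43 [281. 189.   6.  12.] [0.538 0.056 0.13 ]
collar 0.71 [384. 260.  14.  12.] [ 0.337 -0.234  0.028]
collar 0.62 [401. 224.  18.  18.] [ 0.442 -0.285  0.028]
collar 0.58 [425. 265.  21.  13.] [ 0.321 -0.351  0.028]
spacer 0.71 [394. 172.  17.  14.] [ 0.594 -0.27   0.028]
h
[... 628 characters left out ...]
.] [0.552 0.064 0.086]
cap 0.4 [307. 150.  19.  12.] [ 0.469 -0.22   0.086]
spindle 0.74 [328. 248.  40.  33.] [0.565 0.094 0.13 ]
spindle 0.7 [330. 239.   9.  15.] [0.552 0.074 0.13 ]
collar 0.76 [321. 177.  16.  15.] [ 0.456 -0.166  0.028]
collar 0.52 [349. 151.  17.  18.] [ 0.344 -0.217  0.028]
collar 0.51 [309. 151.  21.  15.] [ 0.444 -0.266  0.028]
spacer 0.5 [256. 171.  18.  16.] [ 0.604 -0.262  0.028]
bottle 0.91 [384. 378.  48.  44.] [0.587 0.36  0.1  ]
jar 0.71 [235. 147.  14.  26.] [ 0.625 -0.37   0.03 ]
beaker 0.73 [238. 216.  23.  30.] [ 0.696 -0.139  0.03 ]
screwdriver 0.79 [251. 122.  63.  25.] [ 0.543 -0.471  0.01 ]
screwdriver 0.68 [309. 150.  19.  11.] [ 0.435 -0.283  0.01 ]
```

View pics/top0.png

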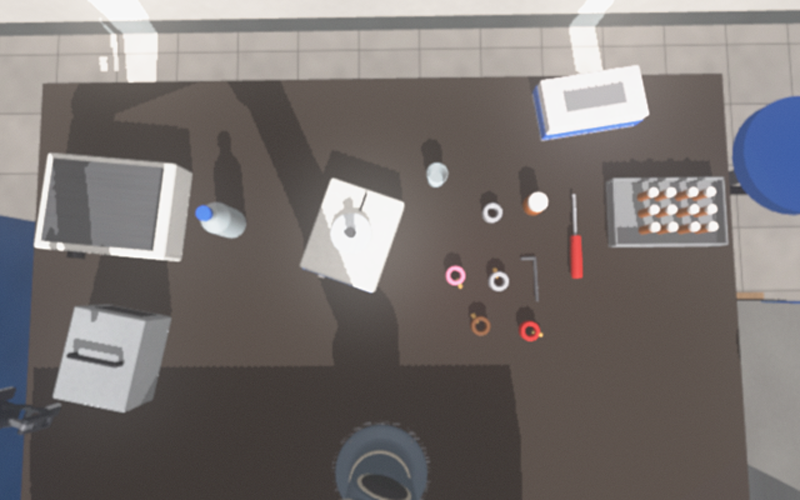

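View pics/scene0.png

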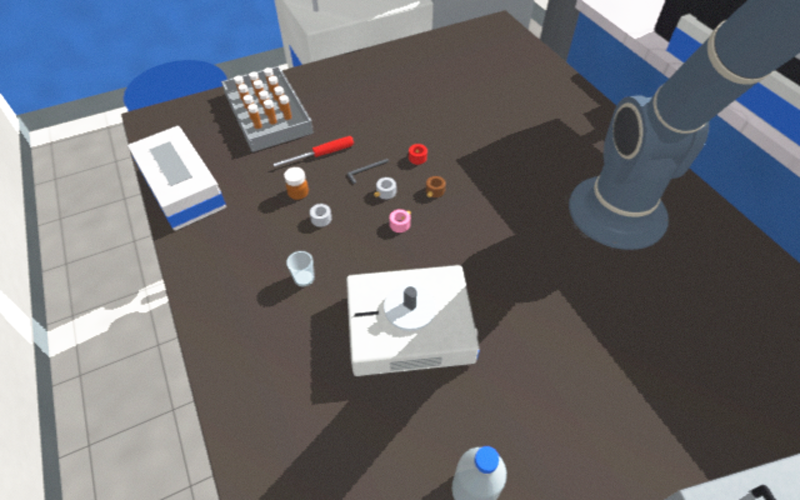

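Run:
```python
from h import *
from scipy.spatial.transform import Rotation as Ro
im=np.load("top.npy"); sc=np.load("scene.npy")
a=cv2.resize(im[130:290,235:345],None,fx=3.5,fy=3.5,interpolation=2); b=cv2.resize(im[130:290,340:450],None,fx=3.5,fy=3.5,interpolation=2)
save("crop1.png",np.hstack([a,b]))
s=r.state(); print(np.round(Ro.from_euler("xyz",s["orientation"],degrees=True).as_matrix(),3))
c=cam("wrist"); print("wrist cam",-c[1].T@c[2],s["ee_pos"], np.round(c[1],2))
for n,z in (("top",.07),):
    r.grab_frame(n); d=r.silhouettes(n,"drive")[0]; m=d["pixels"].astype(np.uint8)
    print(cv2.minAreaRect(np.argwhere(m)[:,::-1].astype(np.float32)))
```

```text
[[-0.     0.328  0.945]
 [ 0.     0.945 -0.328]
 [-1.     0.    -0.   ]]
wrist cam [0.15760534 0.65808885 0.37359927] [0.22110624 0.63775736 0.25631688] [[ 0.33  0.94 -0.  ]
 [ 0.91 -0.32  0.26]
 [ 0.25 -0.09 -0.96]]
((281.85748291015625, 188.6990966796875), (63.70210647583008, 78.23184204101562), 19.653823852539062)
```

View pics/crop1.png

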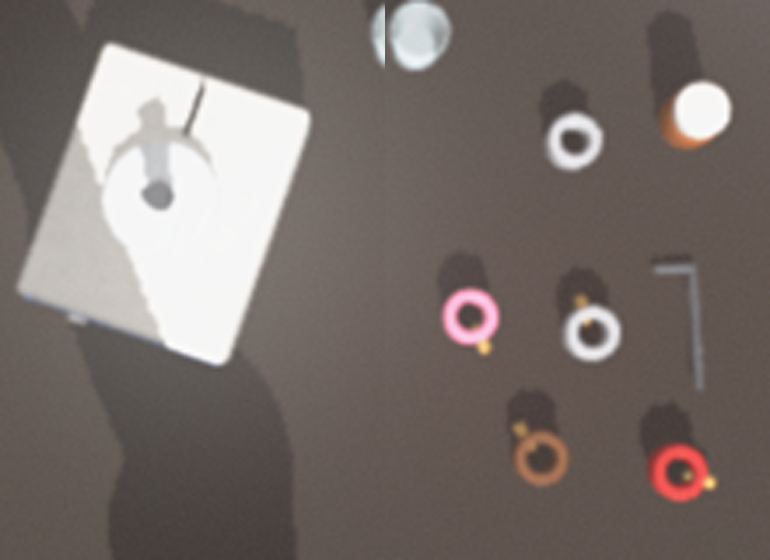

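Candidates in the top crop are grey with a brass screw (592,332), grey without a screw (573,141), pink (470,317), brown (540,458) and red (680,472). The collar is the grey one with the screw, and the screwless grey ring is the spacer. The drive's yaw is about -20° and its rib points up and slightly right in the crop. A grey box lies near the arm's path, so I go up first.

Emit:
play_rows(xyz=[[0,0,0.06],[0,0,0.12],[0,0,0.18],[0,0,0.2],[0.03,-0.05,0.2],[0.06,-0.1,0.2],[0.09,-0.15,0.2],[0.12,-0.2,0.2],[0.15,-0.25,0.2],[0.18,-0.3,0.2]], dr=[[0,0,0],[0,0,0],[0,0,0],[0,0,0],[0,0,0],[0,0,0],[0,0,0],[0,0,0],[0,0,0],[0,0,0]], claw=[0,0,0,0,0,0,0,0,0,0])

```text
t: 2.45
ee_pos: [0.4018, 0.3359, 0.4566]
orientation: [72.3, 89.9, 53.2]
wrist_force: [0.7, 0.2, -0.1]
finger_gap: 0.0853
```

Emit:
play_rows(xyz=[[0.03,-0.05,0],[0.06,-0.1,0],[0.09,-0.15,-0.02],[0.11,-0.2,-0.06],[0.13,-0.24,-0.1],[0.144,-0.276,-0.15],[0.144,-0.276,-0.18],[0.144,-0.276,-0.2],[0.144,-0.276,-0.2],[0.144,-0.276,-0.2]], dr=[[0,0,0],[0,0,0],[0,0,0],[0,0,0],[0,0,0],[0,0,0],[0,0,0],[0,0,0],[0,0,0],[0,0,0]], claw=[0,0,0,0,0,0,0.4,0.4,0.4,0.4])

```text
t: 3.7
ee_pos: [0.5457, 0.062, 0.2574]
orientation: [35.0, 89.9, 15.9]
wrist_force: [-0.6, 0.4, 0.4]
finger_gap: 0.0513
```

Run:
```python
from h import *
s=r.state(); print(s["t"],s["ee_pos"],s["orientation"],s["finger_gap"],s["wrist_force"])
c=cam("wrist"); im=r.grab_frame("wrist"); np.save("w1",im); save("w1.png",im,None,1.25)
for o,z in(("drive",.07),("cap",.086),("spindle",.13),("spindle_top",.13)):
    for d in r.silhouettes("wrist",o)[:2]:
        m=d["pixels"].astype(np.uint8); q=cv2.minAreaRect(np.argwhere(m)[:,::-1].astype(np.float32))
        print(o,round(d["p"],2),np.round(d["box"],1),np.round(unproj(c,d["box"][:2],z),4),q)
for p in ([.545,.062,.13],[.545,.062,.086],[.645,.062,.07],[.545,.162,.07]): print(proj(c,p))
```

```text
3.7 [0.54571834 0.06197454 0.25741047] [34.99567564 89.89621805 15.88829415] 0.05130899704942256 [-0.55723666  0.42158817  0.41678455]
drive 0.68 [317.1 174.  197.7 226.3] [0.5385 0.064  0.07  ] ((317.5, 173.0), (220.0, 195.0), 90.0)
cap 0.67 [316.4 190.   93.2  95. ] [0.5497 0.0594 0.086 ] ((316.0, 188.0), (94.0, 96.0), 90.0)
spindle_top 0.76 [317.  198.6  25.2  36.7] [0.5462 0.061  0.13  ] ((316.0, 197.0), (38.0, 28.0), 90.0)
[317.70404185 196.80237593]
[317.43182958 184.47799251]
[348.14081064 268.10655383]
[416.49571893 147.22248422]
```

View pics/w1.png

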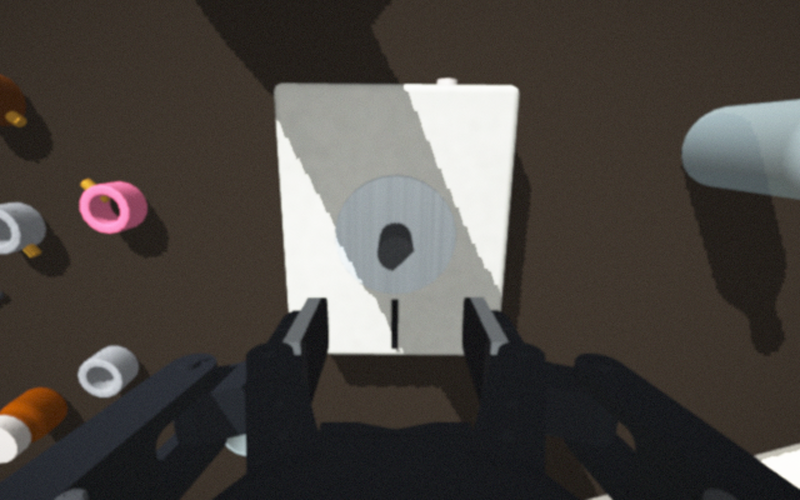

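The wrist view shows the cap centred near (396,235), the rib at column 394, rows 300–348, and the spindle's flat at the lower right, running from (391,270) to (413,250).

Run:
```python
from h import *
c=cam("wrist"); im=np.load("w1.npy").astype(int).sum(2)/3
y0,y1,x0,x1=165,225,295,340
m=np.zeros(im.shape,np.uint8); m[y0:y1,x0:x1]=im[y0:y1,x0:x1]<95
n,l,s,_=cv2.connectedComponentsWithStats(m); k=l[197,317]; m=(l==k).astype(np.uint8)
print(s[k])
cn=max(cv2.findContours(m,0,cv2.CHAIN_APPROX_NONE)[0],key=len)[:,0,:]
yaw=np.radians(-19.1); ex=np.array([np.cos(yaw),np.sin(yaw)]); ey=np.array([-ex[1],ex[0]])
P=np.array([unproj(c,p,.13)[:2] for p in cn])
# cap centre from its silhouette circle at z=.086
r.grab_frame("wrist"); d=r.silhouettes("wrist","cap")[0]["pixels"]
q=np.array([unproj(c,p,.086)[:2] for p in max(cv2.findContours(d.astype(np.uint8),0,1)[0],key=len)[:,0,:]])
print("cap circle",cv2.minEnclosingCircle((q*1000).astype(np.float32)))
C=np.array([.546,.061])
L=np.c_[(P-C)@ex,(P-C)@ey]*1000
for a,b in zip(cn[::2],L[::2]): print(a,np.round(b,1),round(np.degrees(np.arctan2(b[1],b[0]))),round(np.hypot(*b),1))
# rib
m=im<60; ys,xs=np.nonzero(m[242:276,308:324]); v=np.polyfit(ys+242,xs+308,1)
A=unproj(c,(np.polyval(v,244),244),.073);B=unproj(c,(np.polyval(v,274),274),.073); print("rib",A,B,np.degrees(np.arctan2(*(B-A)[1::-1])))
```

```text
[302 179  29  37 789]
cap circle ((549.3421020507812, 59.73043441772461), 45.879947662353516)
[312 179] [-16.1  -4. ] -166 16.6
[310 180] [-15.3  -5.6] -160 16.3
[308 181] [-14.5  -7.2] -154 16.2
[306 183] [-12.9  -8.7] -146 15.6
[305 185] [-11.3  -9.5] -140 14.8
[305 187] [-9.6 -9.6] -135 13.6
[304 189] [ -8.  -10.4] -128 13.1
[304 191] [ -6.4 -10.4] -122 12.2
[303 193] [ -4.7 -11.2] -113 12.2
[303 195] [ -3.1 -11.2] -105 11.6
[303 197] [ -1.4 -11.2] -97 11.3
[303 199] [  0.2 -11.3] -89 11.3
[302 201] [  1.9 -12.1] -81 12.2
[302 203] [  3.5 -12.1] -74 12.6
[303 205] [  5.2 -11.3] -65 12.5
[303 207] [  6.9 -11.3] -59 13.3
[304 209] [  8.6 -10.5] -51 13.6
[306 211] [10.3 -8.9] -41 13.6
[307 212] [11.1 -8.1] -36 13.8
[309 214] [12.8 -6.5] -27 14.4
[311 215] [13.7 -4.9] -20 14.5
[313 215] [13.7 -3.3] -14 14.1
[315 214] [12.8 -1.7] -7 12.9
[317 212] [11.1 -0.1] 0 11.1
[319 211] [10.3  1.6] 9 10.4
[321 209] [8.6 3.2] 20 9.1
[323 207] [6.9 4.8] 35 8.4
[325 205] [5.2 6.4] 51 8.2
[327 203] [3.5 8. ] 66 8.7
[329 201] [1.9 9.5] 79 9.7
[330 199] [ 0.2 10.3] 89 10.3
[329 197] [-1.4  9.5] 99 9.6
[329 195] [-3.1  9.5] 108 10.0
[329 193] [-4.7  9.5] 117 10.6
[328 191] [-6.4  8.7] 126 10.8
[328 189] [-8.   8.6] 133 11.8
[327 187] [-9.6  7.8] 141 12.4
[327 185] [-11.3   7.8] 145 13.7
[326 183] [-12.9   7. ] 151 14.7
[324 181] [-14.5   5.4] 159 15.5
[322 180] [-15.3   3.9] 166 15.8
[320 179] [-16.1   2.3] 172 16.3
[318 179] [-16.1   0.7] 177 16.1
[316 179] [-16.1  -0.9] -177 16.1
[314 179] [-16.1  -2.4] -171 16.3
rib [0.60595562 0.03878852 0.073     ] [0.63821158 0.02759598 0.073     ] -19.136333193094607
```

Emit:
play_rows(xyz=[[0.001,-0.001,-0.03],[0.002,-0.002,-0.07],[0.002,-0.002,-0.1],[0.002,-0.002,-0.12],[0.002,-0.002,-0.13],[0.002,-0.002,-0.135],[0.002,-0.002,-0.138],[0.002,-0.002,-0.141],[0.002,-0.002,-0.144],[0.002,-0.002,-0.147]], dr=[[0,0,0],[0,0,0],[0,0,0],[0,0,0],[0,0,0],[0,0,0],[0,0,0],[0,0,0],[0,0,0],[0,0,0]], claw=[0.4,0.4,0.4,0.4,0.4,0.4,0.4,0.4,0.4,0.4])

```text
t: 5.3
ee_pos: [0.5472, 0.0598, 0.1094]
orientation: [49.5, 90.0, 30.4]
wrist_force: [-0.1, 0.7, 0.6]
finger_gap: 0.0513
```

Emit:
play_rows(xyz=[[0,0,-0.001],[0,0,-0.002],[0,0,-0.003],[0,0,-0.004],[0,0,-0.005],[0,0,-0.006],[0,0,-0.007],[0,0,-0.008],[0,0,-0.008],[0,0,-0.008]], dr=[[0,0,0],[0,0,0],[0,0,0],[0,0,0],[0,0,0],[0,0,0],[0,0,0],[0,0,0],[0,0,0],[0,0,0]], claw=[0.4,0.4,0.4,0.4,0.4,0.4,0.4,0.4,0.4,0.4])

```text
t: 6.55
ee_pos: [0.5472, 0.0597, 0.1018]
orientation: [79.2, 90.0, 60.1]
wrist_force: [-2.2, -0.1, 5.8]
finger_gap: 0.0516
```

Emit:
play_rows(xyz=[[0,0,-0.001],[0,0,-0.002],[0,0,-0.003],[0,0,-0.004],[0,0,-0.005],[0,0,-0.006],[0,0,-0.007],[0,0,-0.007],[0,0,-0.007],[0,0,-0.007]], dr=[[0,0,0],[0,0,0],[0,0,0],[0,0,0],[0,0,0],[0,0,0],[0,0,0],[0,0,0],[0,0,0],[0,0,0]], claw=[0.4,0.4,0.4,0.4,0.4,0.4,0.4,0.4,0.4,0.4])

```text
t: 7.8
ee_pos: [0.5474, 0.0597, 0.1012]
orientation: [114.6, 89.8, 95.4]
wrist_force: [-18.6, -1.6, 56.2]
finger_gap: 0.0511
```

The cap is hard on its stop: 56 N, and the TCP no longer moves. I rise and turn the tool so the jaws line up with the flat's normal, 45° from the rib.

Emit:
play_rows(xyz=[[0,0,0.01],[0,0,0.022],[0,0,0.022],[0,0,0.022],[0,0,0.022],[0,0,0.022],[0,0,0.022],[0,0,0.022],[0,0,0.022],[0,0,0.022]], dr=[[0,0,0],[0,0,0],[0,0,-0.09],[0,0,-0.18],[0,0,-0.27],[0,0,-0.36],[0,0,-0.45],[0,0,-0.52],[0,0,-0.52],[0,0,-0.52]], claw=[0.4,0.4,0.4,0.4,0.4,0.4,0.4,0.4,0.4,0.4])

```text
t: 9.05
ee_pos: [0.547, 0.0598, 0.1161]
orientation: [-90.3, 90.0, -154.0]
wrist_force: [0.4, 0.0, -0.5]
finger_gap: 0.0512
```

```bash
cat >> h.py <<'E'
from scipy.spatial.transform import Rotation as Ro
def st():
    s=r.state(); M=Ro.from_euler("xyz",s["orientation"],degrees=True).as_matrix()
    print("t",s["t"],"p",np.round(s["ee_pos"],4),"x",np.round(M[:,0],3),"yang",round(np.degrees(np.arctan2(M[1,1],M[0,1])),2),"F",np.round(s["wrist_force"],1),"M",np.round(s["moment"],2),"gap",round(s["finger_gap"],4),"q7",np.round(s["qpos"],1)); return s
E
python3 -c "
from h import *
st()"
```

```text
t 9.05 p [0.547  0.0598 0.1161] x [-0. -0. -1.] yang 26.28 F [ 0.4  0.  -0.5] M [-0.03 -0.04  0.02] gap 0.0512 q7 [-33.3  27.1  29.5 113.9 -18.9  43.7  33.7]
```

Emit:
play_rows(xyz=[[0,0,0],[0,0,0],[0,0,0],[0,0,0],[0,0,0],[0,0,0],[0,0,0],[0,0,0],[0,0,0],[0,0,0]], dr=[[0,0,0],[0,0,0],[0,0,0],[0,0,0],[0,0,0],[0,0,0],[0,0,0],[0,0,0],[0,0,0],[0,0,0]], claw=[0.6,0.7,0.8,0.9,1,1,1,1,1,1], force=40)

```text
t: 10.3
ee_pos: [0.5478, 0.0601, 0.1166]
orientation: [78.0, 89.9, 14.2]
wrist_force: [5.2, 2.2, -0.3]
finger_gap: 0.0181
```

```bash
python3 -c "
from h import *
st()"
```

```text
t 10.3 p [0.5478 0.0601 0.1166] x [ 0.002  0.    -1.   ] yang 26.2 F [ 5.2  2.2 -0.3] M [ 0.32 -0.69 -0.03] gap 0.0181 q7 [-33.3  27.1  29.5 113.8 -19.   43.7  33.6]
```

Emit:
play_rows(xyz=[[0.001,0.001,0],[0.001,0.001,0],[0.001,0.001,0],[0.001,0.002,0],[0.001,0.002,0],[0.001,0.002,0],[0.001,0.0025,0],[0.001,0.0025,0],[0.001,0.0025,0],[0.001,0.0025,0]], dr=[[0,0,-0.07],[0,0,-0.14],[0,0,-0.21],[0,0,-0.28],[0,0,-0.35],[0,0,-0.42],[0,0,-0.48],[0,0,-0.532],[0,0,-0.532],[0,0,-0.532]], claw=[1,1,1,1,1,1,1,1,1,1])

```text
t: 11.55
ee_pos: [0.5482, 0.0619, 0.1165]
orientation: [89.6, 90.0, -19.9]
wrist_force: [2.9, 0.4, 2.3]
finger_gap: 0.0179
```

```bash
python3 -c "
from h import *
st()"
```

```text
t 11.55 p [0.5482 0.0619 0.1165] x [ 0. -0. -1.] yang -19.5 F [2.9 0.4 2.3] M [ 0.04 -0.41 -0.04] gap 0.0179 q7 [-42.1  30.1  41.7 114.1 -27.7  45.9  -3.9]
```

Emit:
play_rows(xyz=[[0,0,0],[0,0,0],[0,0,0],[0,0,0.03],[0,0,0.07],[0,0,0.11],[0,0,0.14],[0,0,0.14],[0,0,0.14],[0,0,0.14]], dr=[[0,0,0],[0,0,0],[0,0,0],[0,0,0],[0,0,0.1],[0,0,0.22],[0,0,0.34],[0,0,0.46],[0,0,0.58],[0,0,0.7]], claw=[0.4,0.4,0.4,0.4,0.4,0.4,0.4,0.4,0.4,0.4])

```text
t: 12.8
ee_pos: [0.5477, 0.0622, 0.2562]
orientation: [-136.8, 90.0, 174.2]
wrist_force: [-0.2, -0.2, -0.4]
finger_gap: 0.0515
```

Emit:
play_rows(xyz=[[0,0,0],[0,0,0],[0,0,0],[0,0,0],[0,0,0],[0,0,0],[0,0,0],[0,0,0],[0,0,0],[0,0,0]], dr=[[0,0,0.12],[0,0,0.24],[0,0,0.35],[0,0,0.35],[0,0,0.35],[0,0,0.35],[0,0,0.35],[0,0,0.35],[0,0,0.35],[0,0,0.35]], claw=[0.4,0.4,0.4,0.4,0.4,0.4,0.4,0.4,0.4,0.4])

```text
t: 14.05
ee_pos: [0.5481, 0.0623, 0.2563]
orientation: [133.8, 90.0, 114.5]
wrist_force: [0.2, 0.3, -0.6]
finger_gap: 0.0514
```

```bash
cat > sp.py <<'E'
from h import *
st(); c=cam("wrist"); im=r.grab_frame("wrist"); np.save("w2",im); save("w2.png",im,(220,90,420,300),2.5)
g=im.astype(int).sum(2)/3; u,v=proj(c,[.549,.0605,.13]); u,v=int(u),int(v); print(u,v)
m=np.zeros(g.shape,np.uint8); m[v-32:v+27,u-22:u+23]=g[v-32:v+27,u-22:u+23]<95
n,l,s,_=cv2.connectedComponentsWithStats(m); m=(l==l[v,u]).astype(np.uint8)
cn=max(cv2.findContours(m,0,cv2.CHAIN_APPROX_NONE)[0],key=len)[:,0,:]
yaw=np.radians(-19.3); ex=np.array([np.cos(yaw),np.sin(yaw)]); ey=np.array([-ex[1],ex[0]])
P=np.array([unproj(c,p,.13)[:2] for p in cn])-[.549,.0605]; L=np.c_[P@ex,P@ey]*1000
for a,b in zip(cn,L):
    if b[0]>0: print(a,np.round(b,1))
d=r.silhouettes("wrist","cap")
for z in(.08,.086):
    q=np.array([unproj(c,p,z)[:2] for p in max(cv2.findContours(d[0]["pixels"].astype(np.uint8),0,1)[0],key=len)[:,0,:]])
    print("cap circle",z,cv2.minEnclosingCircle((q*1000).astype(np.float32)))
E
python3 sp.py
```

```text
t 14.05 p [0.5481 0.0623 0.2563] x [-0.  0. -1.] yang 70.7 F [ 0.2  0.3 -0.6] M [-0.02  0.01 -0.02] gap 0.0514 q7 [-34.2  16.2  28.9 106.2  -9.   59.8  69. ]
316 199
[301 200] [  0.  -12.3]
[301 201] [  0.9 -12.3]
[301 202] [  1.7 -12.3]
[301 203] [  2.5 -12.3]
[302 204] [  3.3 -11.5]
[302 205] [  4.2 -11.5]
[303 206] [  5.  -10.7]
[303 207] [  5.9 -10.7]
[304 208] [ 6.7 -9.9]
[305 208] [ 6.7 -9.1]
[306 208] [ 6.7 -8.3]
[307 208] [ 6.7 -7.5]
[308 208] [ 6.7 -6.7]
[309 209] [ 7.5 -5.9]
[310 208] [ 6.7 -5.1]
[311 208] [ 6.7 -4.3]
[312 208] [ 6.7 -3.5]
[313 208] [ 6.7 -2.7]
[314 208] [ 6.7 -1.9]
[315 208] [ 6.7 -1.1]
[316 208] [ 6.7 -0.3]
[317 208] [6.7 0.5]
[318 208] [6.7 1.3]
[319 208] [6.7 2.1]
[320 208] [6.7 2.9]
[321 208] [6.7 3.7]
[322 208] [6.7 4.5]
[323 208] [6.7 5.3]
[324 208] [6.7 6.1]
[325 208] [6.7 6.9]
[326 208] [6.7 7.7]
[327 207] [5.9 8.5]
[327 206] [5.  8.5]
[328 205] [4.2 9.3]
[328 204] [3.3 9.3]
[328 203] [2.5 9.3]
[329 202] [ 1.7 10.1]
[329 201] [ 0.9 10.1]
[329 200] [ 0. 10.]
cap circle 0.08 ((549.4869384765625, 59.558563232421875), 46.46641540527344)
cap circle 0.086 ((548.1624145507812, 60.03329086303711), 45.516883850097656)
```

View pics/w2.png

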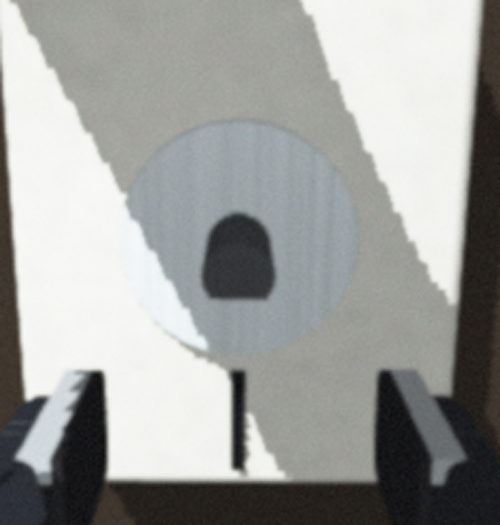

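The crop shows the flat (bottom edge of the spindle at row ≈298) square to the rib at (238,420), and the cap seated. Next is the collar.

Emit:
play_rows(xyz=[[-0.02,-0.05,0],[-0.035,-0.11,0],[-0.052,-0.17,0],[-0.07,-0.23,0],[-0.088,-0.29,-0.02],[-0.106,-0.347,-0.04],[-0.106,-0.347,-0.06],[-0.106,-0.347,-0.06],[-0.106,-0.347,-0.06],[-0.106,-0.347,-0.06]], dr=[[0,0,0.05],[0,0,0.12],[0,0,0.19],[0,0,0.26],[0,0,0.33],[0,0,0.4],[0,0,0.457],[0,0,0.457],[0,0,0.457],[0,0,0.457]], claw=[0.4,0.4,0.4,0.3,0.25,0.25,0.25,0.25,0.25,0.25])

```text
t: 15.4
ee_pos: [0.4432, -0.284, 0.1972]
orientation: [-29.9, 89.9, -9.9]
wrist_force: [-0.4, 0.2, -0.9]
finger_gap: 0.0643
```

```bash
cat > co.py <<'E'
from h import *
st(); c=cam("wrist"); im=r.grab_frame("wrist"); np.save("w3",im); save("w3.png",im,None,1.25)
hsv=cv2.cvtColor(im,cv2.COLOR_RGB2HSV)
br=cv2.inRange(hsv,(12,110,70),(30,255,255))
for d in r.silhouettes("wrist","collar")+r.silhouettes("wrist","spacer"):
    m=d["pixels"].astype(np.uint8); 
    if d["p"]<.3: continue
    f=lambda z: np.array([unproj(c,p,z)[:2]*1000 for p in np.argwhere(m)[:,::-1]],np.float32)
    print(round(d["p"],2),np.round(d["box"]),np.round(unproj(c,d["box"][:2],.014),4))
n,l,s,ce=cv2.connectedComponentsWithStats(br)
for i in range(1,n):
    if s[i,4]>15: print("brass",s[i],np.round(ce[i]),np.round(unproj(c,ce[i],.016),4))
E
python3 co.py
```

```text
t 15.4 p [ 0.4432 -0.284   0.1972] x [ 0.002 -0.    -1.   ] yang 110.06 F [-0.4  0.2 -0.9] M [-0.08  0.01 -0.03] gap 0.0643 q7 [  2.5  18.1  31.5 113.2 -12.   51.7 150.3]
0.71 [285.  31.  59.  61.] [ 0.3266 -0.3562  0.014 ]
0.67 [320. 184.  44.  56.] [ 0.4429 -0.2812  0.014 ]
0.63 [410. 225.  52.  55.] [ 0.4515 -0.1826  0.014 ]
0.55 [409.  98.  56.  66.] [ 0.3402 -0.2339  0.014 ]
0.96 [279. 317.  42.  39.] [ 0.5981 -0.2719  0.014 ]
brass [258   0  14  15 149] [264.   6.] [ 0.3152 -0.3786  0.016 ]
brass [278  16   9  11  67] [282.  20.] [ 0.3206 -0.3611  0.016 ]
brass [ 381   64   57   66 2110] [410.  93.] [ 0.3367 -0.235   0.016 ]
brass [316 187   8   7  38] [320. 190.] [ 0.4482 -0.28    0.016 ]
brass [404 196  13  13 132] [410. 201.] [ 0.4287 -0.1936  0.016 ]
brass [313 207  12   8  89] [318. 210.] [ 0.4678 -0.2741  0.016 ]
```

View pics/w3.png

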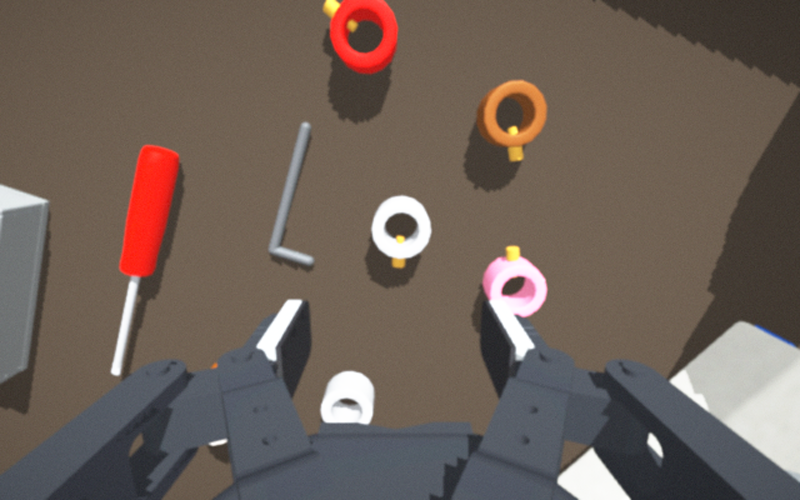

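Run:
```python
from h import *
c=cam("wrist"); im=np.load("w3.npy"); hsv=cv2.cvtColor(im,cv2.COLOR_RGB2HSV)
d=[d for d in r.silhouettes("wrist","collar") if abs(d["box"][0]-320)<8][0]
m=(d["pixels"]).astype(np.uint8); cn=max(cv2.findContours(m,0,1)[0],key=len)[:,0,:]
cn=cn[cn[:,1]<185]  # upper arc = top rim (camera side)
P=np.array([unproj(c,p,.028)[:2] for p in cn])
from scipy.optimize import least_squares
s=least_squares(lambda q:np.hypot(*(P-q).T)-.022,[.443,-.282],loss="soft_l1",f_scale=.0005); C=s.x; print("centre",C,np.abs(s.fun).max())
for z in(.014,.019):
    H=unproj(c,(318,210),z)[:2]; print(z,np.hypot(*(H-C)),np.degrees(np.arctan2(*(H-C)[::-1])))
T=unproj(c,(320,190),.017)[:2]; print(np.hypot(*(T-C)),np.degrees(np.arctan2(*(T-C)[::-1])),np.degrees(np.arctan2(*(H-T)[::-1])))
```

```text
centre [ 0.4372853  -0.28312178] 0.0018115714205997335
0.014 0.03150309719299742 15.697140333218421
0.019 0.029936951721226453 15.417901177489869
0.01028510706054614 17.197776657609747 14.486841789278271
```

Emit:
play_rows(xyz=[[-0.005,0.001,-0.03],[-0.005,0.001,-0.07],[-0.005,0.001,-0.11],[-0.005,0.001,-0.14],[-0.005,0.001,-0.16],[-0.005,0.001,-0.171],[-0.005,0.001,-0.171],[-0.005,0.001,-0.171],[-0.005,0.001,-0.171],[-0.005,0.001,-0.171]], dr=[[0,0,-0.05],[0,0,-0.093],[0,0,-0.093],[0,0,-0.093],[0,0,-0.093],[0,0,-0.093],[0,0,-0.093],[0,0,-0.093],[0,0,-0.093],[0,0,-0.093]], claw=[0.25,0.25,0.25,0.25,0.25,0.25,0.25,0.25,0.25,0.25])

```text
t: 16.85
ee_pos: [0.4375, -0.2838, 0.0259]
orientation: [-37.9, 89.9, -25.9]
wrist_force: [0.1, 0.1, -0.7]
finger_gap: 0.064
```

```bash
python3 -c "
from h import *
st()"
```

```text
t 16.85 p [ 0.4375 -0.2838  0.0259] x [ 0.001 -0.    -1.   ] yang 102.0 F [ 0.1  0.1 -0.7] M [-0.01  0.04 -0.  ] gap 0.064 q7 [ 12.5  32.6  20.4 119.9 -21.5  30.9 150.5]
```

Emit:
play_rows(xyz=[[0,0,0],[0,0,0],[0,0,0],[0,0,0],[0,0,0],[0,0,0],[0,0,0],[0,0,0],[0,0,0],[0,0,0.001]], dr=[[0,0,0],[0,0,0],[0,0,0],[0,0,0],[0,0,0],[0,0,0],[0,0,0],[0,0,0],[0,0,0],[0,0,0]], claw=[0.35,0.45,0.5,0.6,0.7,0.8,0.8,0.8,0.8,0.8], force=50)

```text
t: 18.1
ee_pos: [0.437, -0.2837, 0.0262]
orientation: [-177.0, 90.0, -165.0]
wrist_force: [-0.6, -0.1, -0.6]
finger_gap: 0.0432
```

Emit:
play_rows(xyz=[[0,0,0.02],[0,0,0.05],[0,0,0.08],[0,0,0.11],[0,0,0.14],[0,0,0.16],[0,0,0.16],[0,0,0.16],[0,0,0.16],[0,0,0.16]], dr=[[0,0,0],[0,0,-0.03],[0,0,-0.08],[0,0,-0.14],[0,0,-0.21],[0,0,-0.28],[0,0,-0.35],[0,0,-0.4],[0,0,-0.413],[0,0,-0.413]], claw=[0.8,0.8,0.8,0.8,0.8,0.8,0.8,0.8,0.8,0.8])

```text
t: 19.35
ee_pos: [0.4369, -0.2836, 0.1861]
orientation: [-169.0, 90.0, 167.5]
wrist_force: [0.2, 0.9, -1.8]
finger_gap: 0.0428
```

Run:
```python
from h import *
st(); c=cam("wrist"); im=r.grab_frame("wrist"); np.save("w4",im); save("w4.png",im,(220,100,420,300),2.5)
```

```text
t 19.35 p [ 0.4369 -0.2836  0.1861] x [-0.001  0.    -1.   ] yang 66.54 F [ 0.2  0.9 -1.8] M [ 0.04 -0.    0.02] gap 0.0428 q7 [ -2.6  19.7  38.6 114.7 -15.8  50.7 111. ]
```

View pics/w4.png

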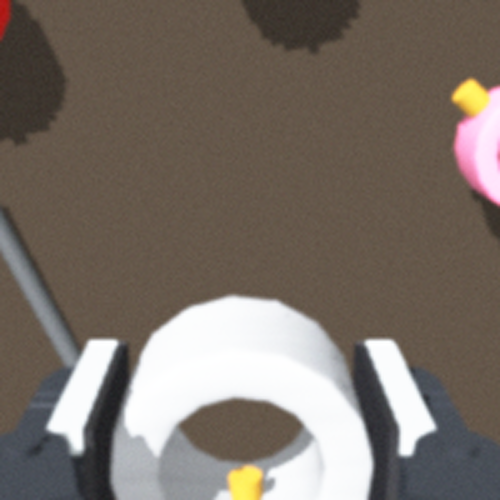

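Run:
```python
from h import *
im=np.load("w4.npy"); c=cam("wrist"); s=r.state(); p=s["ee_pos"]
M=Ro.from_euler("xyz",s["orientation"],degrees=True).as_matrix(); tz=M[:,2]; ty=M[:,1]
vis=im.copy(); vis=cv2.resize(vis,None,fx=4,fy=4,interpolation=2)
for off,col in((0,(255,0,0)),(.003,(0,255,0))):
  for R in(.0135,.022):
    pts=np.array([proj(c,p+[0,0,.0018]+tz*off+R*(np.cos(a)*ty+np.sin(a)*tz)) for a in np.linspace(0,2*np.pi,90)])
    cv2.polylines(vis,[np.int32((pts+.5)*4)],True,col,1)
save("w5.png",vis[800:1400,900:1620])
```

View pics/w5.png

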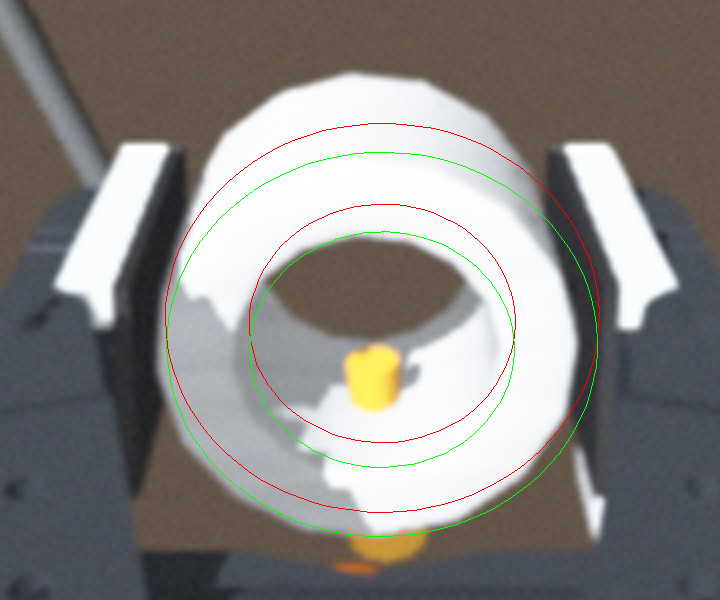

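Emit:
play_rows(xyz=[[0.01,0.03,0.01],[0.026,0.08,0.02],[0.045,0.14,0.02],[0.063,0.2,0.02],[0.082,0.26,0.02],[0.1,0.31,0.01],[0.11,0.346,0],[0.11,0.346,-0.012],[0.11,0.346,-0.022],[0.11,0.346,-0.022]], dr=[[0,0,0],[0,0,0],[0,0,0],[0,0,0],[0,0,0],[0,0,0],[0,0,0],[0,0,0],[0,0,0],[0,0,0]], claw=[0.8,0.8,0.8,0.8,0.8,0.8,0.8,0.8,0.8,0.8])

```text
t: 20.65
ee_pos: [0.5463, 0.0605, 0.1636]
orientation: [-131.2, 89.9, -154.8]
wrist_force: [0.3, -0.5, -1.0]
finger_gap: 0.0431
```

```bash
cat > ov.py <<'E'
from h import *
import sys
s=st(); c=cam("wrist"); im=r.grab_frame("wrist"); np.save("w6",im)
vis=cv2.resize(im,None,fx=4,fy=4,interpolation=2)[800:1400,900:1620]; save(sys.argv[1],vis)
E
python3 ov.py w6.png
```

```text
t 20.65 p [0.5463 0.0605 0.1636] x [-0.002 -0.001 -1.   ] yang 66.35 F [ 0.3 -0.5 -1. ] M [0.01 0.04 0.  ] gap 0.0431 q7 [-35.1  23.2  31.3 111.9 -15.6  49.2  70.8]
```

View pics/w6.png

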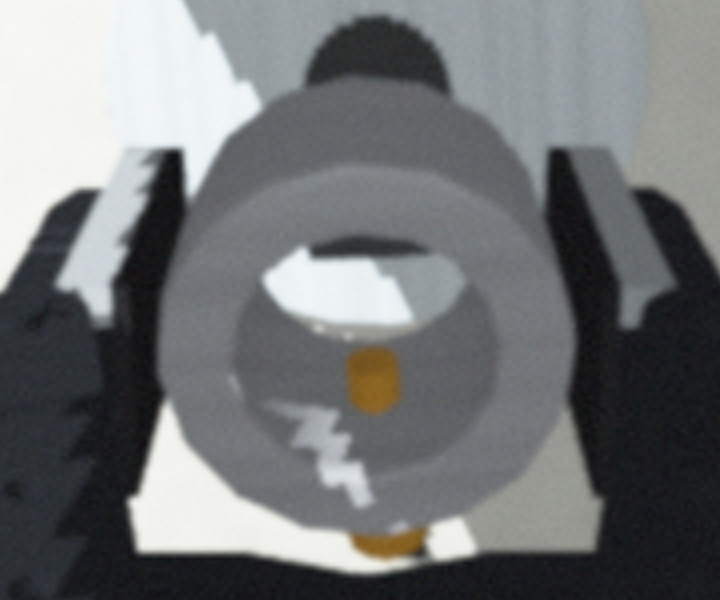

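Run:
```python
from h import *
s=st(); c=cam("wrist"); p=s["ee_pos"]; M=Ro.from_euler("xyz",s["orientation"],degrees=True).as_matrix(); ty,tz=M[:,1],M[:,2]; print(ty,tz)
f=lambda u,v,z:(lambda d:np.round([d@ty*1000,d@tz*1000],2))(unproj(c,((u+900)/4-.5,(v+800)/4-.5),z)-p)
zt=p[2]+.0018; zb=p[2]-.0262
print("bore far bottom",f(368,338,zb),"outer rim top L/R",f(157,345,zt),f(577,345,zt),"outer rim far",f(367,535,zt),"near",f(367,165,zt),"bore near top",f(370,240,zt))
print("flat edge L/mid/R",f(308,254,.13),f(370,256,.13),f(432,254,.13))
```

```text
t 20.7 p [0.5468 0.0606 0.1642] x [-0.001 -0.    -1.   ] yang 66.34 F [ 0.1 -0.6 -1. ] M [ 0.01  0.03 -0.03] gap 0.0428 q7 [-35.1  23.1  31.3 111.8 -15.6  49.2  70.8]
[ 4.01266951e-01  9.15960896e-01 -6.86060931e-04] [ 9.15960946e-01 -4.01267252e-01 -3.72708970e-04]
bore far bottom [-1.4  17.71] outer rim top L/R [-22.96   2.08] [19.87  2.05] outer rim far [-1.53 24.79] near [ -1.54 -17.68] bore near top [-1.24 -9.65]
flat edge L/mid/R [-9.25 10.1 ] [-1.13 10.38] [ 6.99 10.09]
```

Emit:
play_rows(xyz=[[0,0.001,0],[0,0.001,-0.002],[0,0.001,-0.004],[0,0.001,-0.006],[0,0.001,-0.007],[0,0.001,-0.008],[0,0.001,-0.009],[0,0.001,-0.01],[0,0.001,-0.011],[0,0.001,-0.012]], dr=[[0,0,0],[0,0,0],[0,0,0],[0,0,0],[0,0,0],[0,0,0],[0,0,0],[0,0,0],[0,0,0],[0,0,0]], claw=[0.8,0.8,0.8,0.8,0.8,0.8,0.8,0.8,0.8,0.8])

```text
t: 21.95
ee_pos: [0.5471, 0.0633, 0.1523]
orientation: [105.7, 90.0, 82.2]
wrist_force: [-0.2, -0.3, -1.9]
finger_gap: 0.0432
```

```bash
python3 -c "
from h import *
st()"
```

```text
t 21.95 p [0.5471 0.0633 0.1523] x [ 0.  0. -1.] yang 66.49 F [-0.2 -0.3 -1.9] M [0.01 0.01 0.01] gap 0.0432 q7 [-34.8  24.1  30.7 112.3 -16.4  47.8  71.3]
```

Emit:
play_rows(xyz=[[0,0,-0.0005],[0,0,-0.001],[0,0,-0.0015],[0,0,-0.002],[0,0,-0.0025],[0,0,-0.003],[0,0,-0.0035],[0,0,-0.004],[0,0,-0.004],[0,0,-0.004]], dr=[[0,0,0],[0,0,0],[0,0,0],[0,0,0],[0,0,0],[0,0,0],[0,0,0],[0,0,0],[0,0,0],[0,0,0]], claw=[0.8,0.8,0.8,0.8,0.8,0.8,0.8,0.8,0.8,0.8])

```text
t: 23.2
ee_pos: [0.5471, 0.0633, 0.1483]
orientation: [102.6, 90.0, 79.1]
wrist_force: [0.4, -0.4, -2.3]
finger_gap: 0.0428
```

```bash
python3 ov.py w7.png
```

```text
t 23.2 p [0.5471 0.0633 0.1483] x [ 0.  0. -1.] yang 66.49 F [ 0.4 -0.4 -2.3] M [ 0.03  0.01 -0.  ] gap 0.0428 q7 [-34.7  24.4  30.5 112.5 -16.6  47.4  71.5]
```

View pics/w7.png

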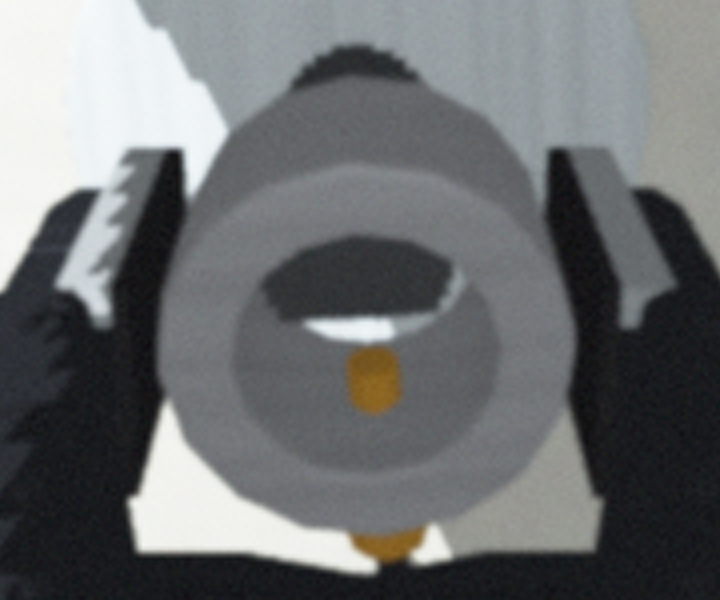

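Run:
```python
from h import *
s=st(); c=cam("wrist"); p=s["ee_pos"]; M=Ro.from_euler("xyz",s["orientation"],degrees=True).as_matrix(); ty,tz=M[:,1],M[:,2]
f=lambda u,v,z:(lambda d:np.round([d@ty*1000,d@tz*1000],2))(unproj(c,((u+900)/4-.5,(v+800)/4-.5),z)-p)
print("flat L/mid/R",f(282,321,.13),f(365,320,.13),f(438,312,.13),"wallR",f(465,285,.13),"tip",f(372,352,p[2]-.0092),f(372,352,p[2]-.0122))
```

```text
t 23.25 p [0.5471 0.0633 0.1483] x [ 0.  0. -1.] yang 66.49 F [ 0.2  0.8 -1.6] M [-0.03 -0.03  0.02] gap 0.0429 q7 [-34.7  24.4  30.5 112.5 -16.6  47.4  71.5]
flat L/mid/R [-11.66  10.83] [-1.77 10.7 ] [6.91 9.64] wallR [10.04  6.09] tip [-0.98  9.49] [-0.96 11.29]
```

The spindle top sits inside the bore with the flat on the screw side (flat edge at row ≈318, screw tip at (372,352)). It's about 1 mm left of centre, so I shift by that and continue down.

Emit:
play_rows(xyz=[[-0.0007,-0.0011,0],[-0.0007,-0.0011,-0.001],[-0.0007,-0.0011,-0.002],[-0.0007,-0.0011,-0.003],[-0.0007,-0.0011,-0.004],[-0.0007,-0.0011,-0.005],[-0.0007,-0.0011,-0.006],[-0.0007,-0.0011,-0.007],[-0.0007,-0.0011,-0.008],[-0.0007,-0.0011,-0.009]], dr=[[0,0,0],[0,0,0],[0,0,0],[0,0,0],[0,0,0],[0,0,0],[0,0,0],[0,0,0],[0,0,0],[0,0,0]], claw=[0.8,0.8,0.8,0.8,0.8,0.8,0.8,0.8,0.8,0.8])

```text
t: 24.5
ee_pos: [0.5464, 0.0622, 0.1393]
orientation: [148.2, 90.0, 124.7]
wrist_force: [-0.3, -0.4, -1.4]
finger_gap: 0.043
```

Emit:
play_rows(xyz=[[0,0,-0.003],[0,0,-0.006],[0,0,-0.009],[0,0,-0.012],[0,0,-0.015],[0,0,-0.018],[0,0,-0.021],[0,0,-0.024],[0,0,-0.027],[0,0,-0.029]], dr=[[0,0,0],[0,0,0],[0,0,0],[0,0,0],[0,0,0],[0,0,0],[0,0,0],[0,0,0],[0,0,0],[0,0,0]], claw=[0.8,0.8,0.8,0.8,0.8,0.8,0.8,0.8,0.8,0.8])

```text
t: 25.75
ee_pos: [0.5464, 0.0622, 0.1101]
orientation: [-177.7, 90.0, 158.8]
wrist_force: [0.8, -0.1, -1.3]
finger_gap: 0.0428
```

Emit:
play_rows(xyz=[[0,0,-0.001],[0,0,-0.002],[0,0,-0.003],[0,0,-0.004],[0,0,-0.005],[0,0,-0.006],[0,0,-0.007],[0,0,-0.007],[0,0,-0.007],[0,0,-0.007]], dr=[[0,0,0],[0,0,0],[0,0,0],[0,0,0],[0,0,0],[0,0,0],[0,0,0],[0,0,0],[0,0,0],[0,0,0]], claw=[0.8,0.8,0.8,0.8,0.8,0.8,0.8,0.8,0.8,0.8], force=90)

```text
t: 27.0
ee_pos: [0.5466, 0.0621, 0.1058]
orientation: [116.5, 89.9, 92.9]
wrist_force: [-7.3, -0.2, 19.1]
finger_gap: 0.0418
```

```bash
python3 ov.py w8.png
```

```text
t 27.0 p [0.5466 0.0621 0.1058] x [-0.     0.002 -1.   ] yang 66.48 F [-7.3 -0.2 19.1] M [-0.09  1.48  0.05] gap 0.0418 q7 [-32.7  27.9  28.5 114.2 -19.4  42.5  74. ]
```

View pics/w8.png

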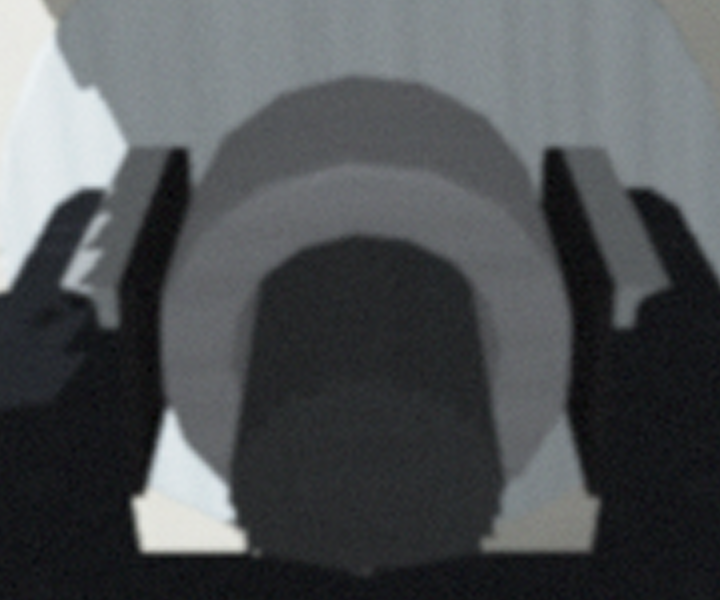

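Emit:
play_rows(xyz=[[0,0,-0.0005],[0,0,-0.001],[0,0,-0.0012],[0,0,-0.0012],[0,0,-0.0012],[0,0,-0.0012],[0,0,-0.0012],[0,0,-0.0012],[0,0,-0.0012],[0,0,-0.0012]], dr=[[0,0,0],[0,0,0],[0,0,0],[0,0,0],[0,0,0],[0,0,0],[0,0,0],[0,0,0],[0,0,0],[0,0,0]], claw=[0.8,0.8,0.8,0.8,0.8,0.8,0.8,0.8,0.8,0.8])

```text
t: 28.3
ee_pos: [0.5466, 0.0621, 0.1057]
orientation: [118.3, 89.8, 94.8]
wrist_force: [-11.0, 0.0, 28.8]
finger_gap: 0.0421
```

```bash
python3 -c "
from h import *
s=st()
if s['wrist_force'][2]<45: print(r.hand_in())"
```

```text
t 28.3 p [0.5466 0.0621 0.1057] x [-0.     0.003 -1.   ] yang 66.48 F [-11.    0.   28.8] M [-0.18  2.12  0.03] gap 0.0421 q7 [-32.6  27.9  28.5 114.2 -19.5  42.5  74.1]
the job is handed in; nothing more can be done
None
```

The job is done and handed in at 28.3 s. The arm is still gripping the collar and pressing it down on the cap with about 29 N.

- **Cap:** I pressed it down to its hard stop. The force rose to 56 N with no further travel.
- **Spindle:** I gripped it on the flat and turned it about 46°. The wrist picture then showed the flat square to the index rib, within about 1–2°.
- **Collar:** I took the grey ring with the brass screw and left the plain spacer and the coloured rings alone. It went down the spindle with the screw over the flat and without resistance. Its underside ended at about 0.0795 m, against 0.080 m for the seated cap.

**Checks that disagreed or are missing:**
- The wrist camera and the grip put the spindle's axis 2–3 mm apart. I settled this by comparing the spindle with the bore directly in the picture before lowering the collar.
- There is a sideways force of about 11 N along with the downward press.
- The screw is hidden in the last picture. That it sits on the flat rests on the view at the bore entrance, where it was within a few degrees, and on the free descent.
- I did not take a final picture of the other things on the bench; no contact with them was felt.

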